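Click the banding wheel round past its stiff spot

TASK

Turn the banding wheel that carries the terracotta bowl slowly counter-clockwise (seen from above) by its yellow knob: it grows stiff, then gives as the white pointer line passes the red mark on the white ring. Stop just past that, with the pointer in the green band, never running on beyond the band, and let go of the knob so that the wheel stays there. Leave the other wheel, with the blue bowl, as it stands.

Things in the scene. Friction and masses are not known exactly. Their poses are not given: they have to be found in the camera images.
- wheel (a joint): Turn of the 220 mm dark grey wheel head (top 90 mm above the bench) with the terracotta bowl: rad, counter-clockwise from above, stops at -0.2 and 2.0. Starts at -0.17 to 0.17. Friction holds it wherever it is left. Push needed at the knob: 5 N at 0, up to 8 N at 0.62, back to 5 N at 1.0 (top of the bump, pointer on the red mark), 2 N by 1.4. Green band: 1.05 to 1.40.
- wheel_base: Fixed foot and white index ring (280 mm across, top 70 mm above the bench) under that wheel. Origin on the wheel's axis at bench level, z up; its x axis points to the red mark, the green band lies 0.05 to 0.40 rad counter-clockwise of it. Knob and white pointer line stand at (joint - 1.0) rad from this x axis, counter-clockwise positive. Its place and yaw vary.
- wheel_knob: Upright yellow knob on that wheel, spinning freely on its own pin: 22 mm across, grip part 97 to 140 mm above the bench. Origin on its axis at grip height, 119 mm above the bench, 95 mm from the wheel's axis. The bowl at the wheel's centre (104 mm across, stuck down, rim 135 mm above the bench) leaves 32 mm beside the knob; the knob's own axes do not matter.
- other_knob: The same yellow knob on the other, identical wheel, the one with the blue bowl, to be left alone. Origin as for the first knob.

How it is judged (in metres and radians):
On the way:
1. the robot's fingers carry the wheel round by its knob, over the stiff spot (contact force between the fingers and wheel_knob above 0.5 N and value of joint wheel above 0.62 rad), for 0.1 s.
At the end, for the whole second after the job is handed in: The wheel with the terracotta bowl is at rest with its pointer in the green band (joint between 1.03 and 1.42 rad), and its knob is released (value of joint wheel between 1.03 and 1.42 rad and velocity of joint wheel between -0.05 and 0.05 rad/s and contact force between the fingers and wheel_knob below 0.1 N); the robot touches nothing.
It fails at once if the wheel runs on well beyond the green band (joint over 1.50) (value of joint wheel above 1.5 rad).
It fails at once if the wheel is spun fast (over 4 rad/s) (velocity of joint wheel above 4 rad/s).
It fails at once if the other wheel is turned (its knob moves more than 15 mm) (distance of other_knob from where it was at the start of the episode above 0.015 m).
It also fails if it takes over 38 s, if anything falls off the work surface, if the arm or the gripper's body presses on something with over 40 N, if the wrist force passes 120 N, or if a joint passes its speed limit or range.

ROBOT

A 6-joint arm with a two-finger parallel gripper is mounted at the origin on the work surface. World frame = base frame: x ahead of the robot, y to its left, z up, the work surface at z = 0. Lengths are in mm, angles in rad, forces in N, time in s.
With the tool pointing down it reaches from about 275 to 1000 mm from the base axis. Payload 8.4 kg.
Tool frame: the origin (TCP) lies on the centre line of the jaws, within the pads' length; the fingertips stand r.tip_reach ahead of it and the grasp point (between the pads) lies 11 mm behind it (r.tip_reach is the distance from the TCP to the fingertips, in mm); z points along the fingers, y is the line along which they close (so a half turn about z gives the same grasp; the last joint's range is limited). The gripper opens to 85 mm and grips with 20 to 120 N. Pads are 22 mm wide; open, the fingers measure 114 mm over their backs; the gripper's body (76 mm by 85 mm) begins 54 mm behind the grasp point. The pads swing forward as they close: fully open they stand 13 mm farther back than shut.
Start: joints at [1.234, 0.353, 1.633, -0, 1.155, -0.002], TCP at [205.361, 590.301, 239.281] pointing down, gripper open.
Joint ranges: [-2.63, 2.63], [-0.92, 2.1], [0.06, 2.66], [-1.3, 4.44], [0, 2.69], [-3.02, 3.02]. Speed limits (rad/s): [2.22, 2.22, 2.79, 3.14, 3.14, 3.14].

INTERFACE

Orientations are given as [roll, pitch, yaw] about the fixed x, y, z axes, in that order (R = Rz(yaw) Ry(pitch) Rx(roll)).
In Python, from rig import r gives the robot as it stands.
- The arm moves only by the tool carry_out, never from a script. Its argument "targets" is a list of rows, each an object with "dp": the shift along the tool's x, y, z in mm, a list of three; "yaw": the turn about the tool's z in degrees. A call has 1 to 12 rows; each row is the pose to reach, as a shift and turn from the pose commanded when the call began, along the tool's axes at that moment; what a row does not reach only later rows make up. A row lasts 1/8 s, in which the tool goes at most 62.5 mm and 10.7 degrees, less where a joint would pass 70% of its speed; a pose out of reach is approached as far as the arm can. A call with a gripper value outside its range is refused whole. "fingers" is the opening, from -1 (shut) to 1 (fully open), so that 0 is half open, set as the call begins (left out, the last holds). The fingers move at their own pace and stop on an object; "grip_force" is the grip in N (left out, the last holds). Time passes only in rows, so rows that repeat a pose let the fingers close. It gives the time, the measured TCP pose, the force, the opening and the grip force at its end, in the units of the state.
- r.sense(): the state, without advancing time (a new reading comes with each control period).
- r.grab_frame(name): name is "side" or "top"; returns the picture (420x560x3 uint8, red, green, blue); there is no depth.
- r.get_calibration(name): a dict with "fx", "fy", "cx", "cy" (pixels), "rvec" (rotation vector, rad) and "tvec" (3), from world to camera coordinates, as OpenCV has them. Camera axes: x right, y down, z forward; pixel columns grow to the right and rows downward; lengths in mm; the calibration is good to about 2 mm. A picture is of the moment at which its call begins. get_calibration takes no time and is no camera call.
- r.sign_off(): hands the job in; it is judged then, once.
The state is a dict: "clock": time; "qpos": joint angles; "qvel": joint speeds; "joint_efforts": joint torques, N m; "eef_pos": TCP position; "tcp_rot": TCP orientation; "contact_force": force on the tool from outside, world axes, zero at the start; "wrist_torque": the same for the moment, N m; "opening": opening from 0.0 (shut) to 1.0 (fully open); "grasp_force": force on a finger pad.
Only numpy, scipy, OpenCV 4.12 (cv2) and the standard library are available. Lean on these libraries where they do the work, as an engineer would, in place of code of your own. Each camera call takes 0.05 s, during which the arm holds its last target. There are 200 camera calls.

## Working session

There is one attempt and no reset: what is moved stays moved. The work goes in short steps, Python scripts to look and compute and a tool call to move; the robot and the scene stay as the last step left them, time stands still between calls to the robot, and variables do not carry over. Pictures are saved under pics/ and viewed, at most 10 in all, crops included, and the job is handed in when it is done.

Besides the shell and the picture viewer there is one more tool, called after "Emit:" by a JSON object that holds its "op" and its "data", one argument or row to a line. carry_out: Moves the arm, as the interface text tells. Its arguments: {"type":"object","properties":{"targets":{"type":"array","items":{"type":"object","properties":{"dp":{"type":"array","items":{"type":"number"}},"yaw":{"type":"number"}}}},"fingers":{"type":"number"},"grip_force":{"type":"number"}},"required":["targets"]}

```bash
mkdir -p pics
python3 - <<'E'
from rig import r
import cv2
for n in("top","side"):
    cv2.imwrite(f"pics/{n}0.png",r.grab_frame(n)[:,:,::-1])
    print(n,r.get_calibration(n))
print(r.sense(),r.tip_reach)
E
```

```text
top {'fx': 452.18479973729785, 'fy': 452.18479973729785, 'cx': 279.22385382882226, 'cy': 207.73231390363546, 'rvec': array([ 2.10908771, -2.15790314,  0.20964714]), 'tvec': array([-40.10364404, 550.52106393, 745.13407444])}
side {'fx': 504.11729589005057, 'fy': 504.11729589005057, 'cx': 279.2711425464029, 'cy': 213.51941636180413, 'rvec': array([ 2.19775774, -0.75256436,  0.36051182]), 'tvec': array([-442.63068018,  276.05392585,  608.80119976])}
{'clock': 0.1, 'qpos': array([ 1.23361119e+00,  3.53603789e-01,  1.63406675e+00,  1.15129043e-05,
        1.15516568e+00, -2.40939332e-03]), 'qvel': array([ 0.00014177, -0.00089423, -0.00197294, -0.001011  , -0.00147579,
       -0.00063662]), 'joint_efforts': array([-1.39522754e-04, -6.06360555e+01, -3.42822647e+01,  7.71687201e-05,
        3.96423857e-03, -8.96637601e-06]), 'eef_pos': array([205.21444417, 589.91343108, 238.61819114]), 'tcp_rot': array([-3.14034911e+00, -1.35231504e-05,  2.80681224e+00]), 'contact_force': array([ 0.05884333, -0.23343623,  0.15783786]), 'wrist_torque': array([ 0.00547349, -0.01302492,  0.03611996]), 'grasp_force': 0.0, 'opening': 1.0050819541570406} 8.0
```

View pics/top0.png

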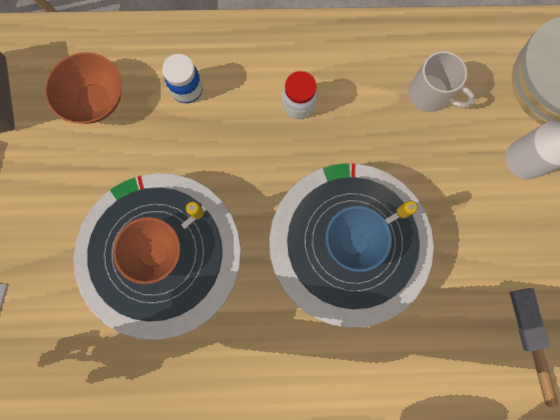

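View pics/side0.png

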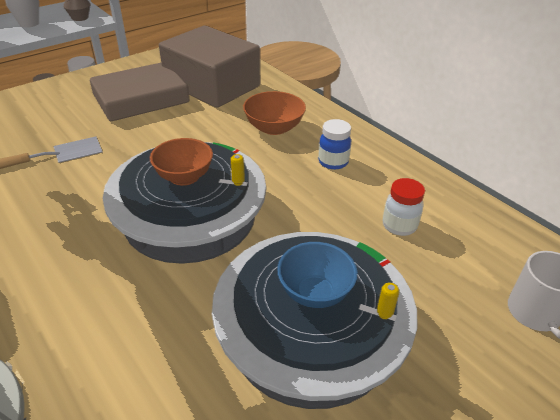

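The top view shows the terracotta wheel at left: ring centre about (157,255), red mark (140,183), knob top about (193,208). The green band is left of the mark, so counter-clockwise in this view.

```bash
cat > h.py <<'E'
import numpy as np,cv2
from rig import r
def ray(n,uv,z):
    c=r.get_calibration(n);R=cv2.Rodrigues(c['rvec'])[0];t=c['tvec']
    d=R.T@np.array([(uv[0]-c['cx'])/c['fx'],(uv[1]-c['cy'])/c['fy'],1]);o=-R.T@t
    return o+d*(z-o[2])/d[2]
def proj(n,p):
    c=r.get_calibration(n);K=np.array([[c['fx'],0,c['cx']],[0,c['fy'],c['cy']],[0,0,1]])
    return cv2.projectPoints(np.array(p,float).reshape(-1,1,3),c['rvec'],c['tvec'],K,None)[0][:,0]
E
python3 - <<'E'
from h import *
im=cv2.imread('pics/top0.png');s=cv2.imread('pics/side0.png')
# ring outline: fit by projected points
ps=np.array([ray('top',p,70)[:2] for p in[(75,256),(240,253),(157,174),(157,337),(100,197),(215,312),(98,312)]])
A=np.c_[2*ps,np.ones(len(ps))];x=np.linalg.lstsq(A,(ps**2).sum(1),rcond=None)[0];c=x[:2]
print('centre',c,'R',np.sqrt(x[2]+c@c))
red=ray('top',(140.5,183),70)[:2];a=np.arctan2(*(red-c)[::-1]);print('red ang',a,np.linalg.norm(red-c))
for n,i in(('top',im),('side',s)):
    h=cv2.cvtColor(i,cv2.COLOR_BGR2HSV);m=cv2.inRange(h,(22,200,120),(32,255,255))
    k,l,st,ce=cv2.connectedComponentsWithStats(m)
    for j in range(1,k):
        if st[j,4]>40:print(n,st[j],ce[j],ray(n,ce[j],119 if n=='side' else 128))
print('axis->pix',proj('top',[[*c,70],[*c,135]]))
cv2.imwrite('pics/c1.png',cv2.resize(im[165:345,65:255],None,fx=3.3,fy=3.3,interpolation=cv2.INTER_CUBIC))
E
```

```text
centre [474.59885989 152.86904856] R 137.5084375034028
red ang 0.2683982331739272 124.22253204361988
top [187 202  13  17 115] [193.28695652 209.89565217] [534.72567941  84.39281869 128.        ]
top [398 202  18  16 165] [405.86666667 209.81818182] [ 527.52971468 -252.38663206  128.        ]
side [231 155  12  30 301] [236.78405316 169.48172757] [537.67873931  83.65876816 119.        ]
side [378 283  20  36 501] [386.98203593 300.96606786] [ 531.14126715 -256.0912843   119.        ]
axis->pix [[158.01217291 252.08930878]
 [147.41543226 248.56169558]]
```

View pics/c1.png

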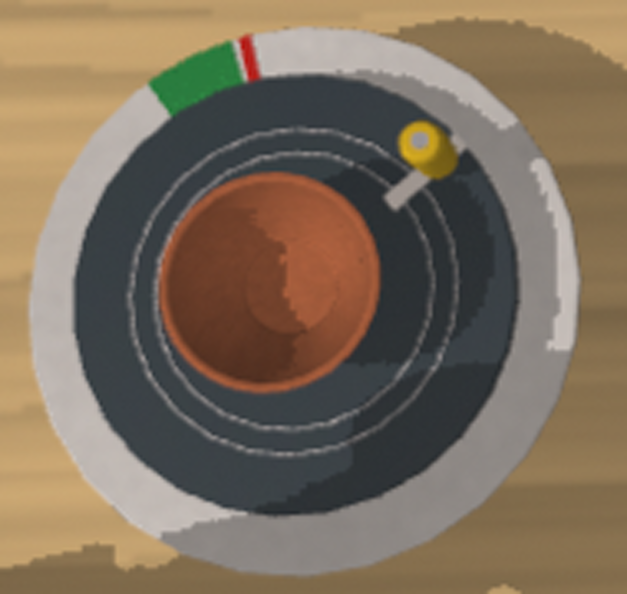

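Run:
```python
from h import *
q=lambda u,v:(65+(u+.5)/3.3-.5,165+(v+.5)/3.3-.5)
def fit(pts,z):
    ps=np.array([ray('top',q(*p),z)[:2] for p in pts]);A=np.c_[2*ps,np.ones(len(ps))];x=np.linalg.lstsq(A,(ps**2).sum(1),rcond=None)[0];c=x[:2]
    return c,np.sqrt(x[2]+c@c)
c1,R=fit([(29,310),(579,290),(310,27),(300,576),(515,128),(100,480)],70);print(c1,R)
print(fit([(160,285),(380,280),(272,172),(267,392)],135))
c2,R=fit([(74,295),(519,295),(300,73),(297,516)],90);print(c2,R)
c=(c1+c2)/2
red=ray('top',q(250,57),70)[:2]-c; k=ray('top',q(419,139),140)[:2]
k2=np.array([537,84.]);
for kk in(k,k2):
    print(kk,np.linalg.norm(kk-c),'ang',np.arctan2(*(kk-c)[::-1]),'joint',1+np.arctan2(*(kk-c)[::-1])-np.arctan2(*red[::-1]))
print('redang',np.arctan2(*red[::-1]),np.linalg.norm(red))
```

```text
[472.80068729 154.29143414] 137.65829403731576
(array([472.94409779, 154.178563  ]), np.float64(51.07962215608885))
[472.87568314 153.18899315] 109.6476849059214
[537.530283    84.92150986] 94.45147699954067 ang -0.816296731986435 joint -0.0721064739620833
[537.  84.] 94.76516171969799 ang -0.8270343882250626 joint -0.08284413020071085
redang 0.25580974197564826 127.59859180349706
```

```bash
cat >> h.py <<'E'
C=np.array([472.9,153.9])
def plan(rows):
    "rows: (theta of knob, z) -> tool-frame dp, yaw from measured pose"
    s=r.sense();p=s['eef_pos'];y=s['tcp_rot'][2];c,sn=np.cos(y),np.sin(y)
    for th,z in rows:
        d=np.r_[C+95*np.array([np.cos(th),np.sin(th)]),z]-p
        dy=(th+np.pi-y+np.pi)%(2*np.pi)-np.pi
        print(f'{{"dp":[{c*d[0]+sn*d[1]:.1f},{sn*d[0]-c*d[1]:.1f},{-d[2]:.1f}],"yaw":{-np.degrees(dy):.1f}}},',end='')
    print()
E
python3 -c "
from h import *
plan([(-.82,230),(-.82,108)])"
```

```text
{"dp":[-480.1,-368.2,8.6],"yaw":27.8},{"dp":[-480.1,-368.2,130.6],"yaw":27.8},
```

Emit:
{"op": "carry_out", "data": {
  "targets": [
    {"dp":[-480,-368,9],"yaw":28},
    {"dp":[-480,-368,9],"yaw":28},
    {"dp":[-480,-368,9],"yaw":28},
    {"dp":[-480,-368,9],"yaw":28},
    {"dp":[-480,-368,9],"yaw":28},
    {"dp":[-480,-368,9],"yaw":28},
    {"dp":[-480,-368,9],"yaw":28},
    {"dp":[-480,-368,9],"yaw":28},
    {"dp":[-480,-368,9],"yaw":28},
    {"dp":[-480,-368,9],"yaw":28},
    {"dp":[-480,-368,9],"yaw":28},
    {"dp":[-480,-368,9],"yaw":28}
  ],
  "fingers": 0.3,
  "grip_force": 30
}}

```text
clock: 1.6
eef_pos: [537.2, 85.2, 229.9]
tcp_rot: [-3.141, -0.001, 2.317]
contact_force: [-0.1, 0.4, 0.1]
opening: 0.649
grasp_force: 0.0
```

```bash
python3 -c "
from h import *
plan([(-.82,230),(-.82,108)])"
```

```text
{"dp":[-0.9,-0.2,-0.1],"yaw":-0.2},{"dp":[-0.9,-0.2,121.9],"yaw":-0.2},
```

Emit:
{"op": "carry_out", "data": {
  "targets": [
    {"dp":[-1,0,30],"yaw":0},
    {"dp":[-1,0,60],"yaw":0},
    {"dp":[-1,0,80],"yaw":0},
    {"dp":[-1,0,100],"yaw":0},
    {"dp":[-1,0,112],"yaw":0},
    {"dp":[-1,0,121],"yaw":0},
    {"dp":[-1,0,121],"yaw":0},
    {"dp":[-1,0,121],"yaw":0}
  ]
}}

```text
clock: 2.6
eef_pos: [538.8, 84.4, 109.8]
tcp_rot: [3.141, 0.0, 2.318]
contact_force: [0.2, -0.6, 1.1]
opening: 0.65
grasp_force: 0.0
```

Run:
```python
from h import *
a=r.grab_frame('side')[100:260,100:290,::-1];b=r.grab_frame('top')[165:345,65:255,::-1]
f=lambda i:cv2.resize(i,(400,390),interpolation=cv2.INTER_CUBIC)
cv2.imwrite('pics/d1.png',np.hstack([f(a),f(b)]));print(r.sense()['eef_pos'])
```

```text
[538.85384963  84.29149563 109.87356033]
```

View pics/d1.png

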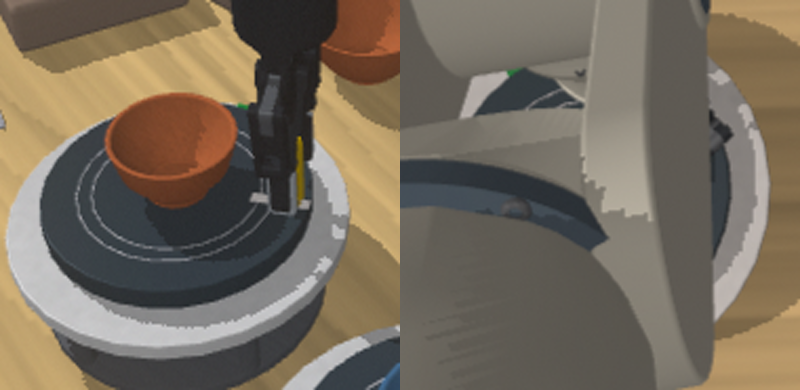

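In the side half of the picture, the knob (about (298,170)) stands between the fingers and nothing touches. The arm hides the wheel in the top half. I'll close on the knob now.

Emit:
{"op": "carry_out", "data": {
  "targets": [
    {"dp":[0,0,0]},
    {"dp":[0,0,0]},
    {"dp":[0,0,0]},
    {"dp":[0,0,0]}
  ],
  "fingers": -1,
  "grip_force": 30
}}

```text
schema error: expected keys dp, yaw
```

```bash
python3 -c "
from h import *
plan([(-.82+.035*i,109) for i in range(1,13)])
print(r.sense()['contact_force'])"
```

```text
{"dp":[1.0,2.6,0.9],"yaw":-2.2},{"dp":[1.1,5.9,0.9],"yaw":-4.2},{"dp":[1.4,9.2,0.9],"yaw":-6.2},{"dp":[1.9,12.5,0.9],"yaw":-8.2},{"dp":[2.4,15.8,0.9],"yaw":-10.2},{"dp":[3.0,19.1,0.9],"yaw":-12.2},{"dp":[3.8,22.3,0.9],"yaw":-14.2},{"dp":[4.7,25.5,0.9],"yaw":-16.3},{"dp":[5.7,28.7,0.9],"yaw":-18.3},{"dp":[6.8,31.8,0.9],"yaw":-20.3},{"dp":[8.0,34.9,0.9],"yaw":-22.3},{"dp":[9.3,38.0,0.9],"yaw":-24.3},
[0.53573854 0.3311338  0.40074117]
```

Emit:
{"op": "carry_out", "data": {
  "targets": [
    {"dp":[0,0,0],"yaw":0},
    {"dp":[0,0,0],"yaw":0},
    {"dp":[0,0,0],"yaw":0},
    {"dp":[0,0,0],"yaw":0},
    {"dp":[0,0,0],"yaw":0}
  ],
  "fingers": -1,
  "grip_force": 30
}}

```text
clock: 3.32
eef_pos: [538.5, 84.2, 109.6]
tcp_rot: [3.141, 0.0, 2.318]
contact_force: [-2.0, -0.7, 5.3]
opening: 0.247
grasp_force: 29.7
```

```bash
python3 -c "
from h import *
plan([(-.82+.035*i,109) for i in range(1,13)])
s=r.sense();print(s['contact_force'],s['eef_pos'],s['grasp_force'])"
```

```text
{"dp":[0.8,2.9,0.6],"yaw":-2.2},{"dp":[1.0,6.2,0.6],"yaw":-4.2},{"dp":[1.3,9.5,0.6],"yaw":-6.2},{"dp":[1.7,12.8,0.6],"yaw":-8.2},{"dp":[2.2,16.1,0.6],"yaw":-10.2},{"dp":[2.9,19.3,0.6],"yaw":-12.2},{"dp":[3.6,22.6,0.6],"yaw":-14.2},{"dp":[4.5,25.8,0.6],"yaw":-16.2},{"dp":[5.5,29.0,0.6],"yaw":-18.2},{"dp":[6.6,32.1,0.6],"yaw":-20.3},{"dp":[7.8,35.2,0.6],"yaw":-22.3},{"dp":[9.1,38.2,0.6],"yaw":-24.3},
[-2.04332397 -0.71901739  5.3308865 ] [538.54658288  84.21954496 109.61335626] 29.708146698449127
```

Emit:
{"op": "carry_out", "data": {
  "targets": [
    {"dp":[0.2,3.3,0],"yaw":-2},
    {"dp":[0.3,6.5,0],"yaw":-4},
    {"dp":[0.6,10,0],"yaw":-6},
    {"dp":[1,13,0],"yaw":-8},
    {"dp":[1.5,16.5,0],"yaw":-10},
    {"dp":[2.2,19.7,0],"yaw":-12},
    {"dp":[3,23,0],"yaw":-14},
    {"dp":[4,26,0],"yaw":-16},
    {"dp":[5,29.3,0],"yaw":-18},
    {"dp":[6,32.5,0],"yaw":-20},
    {"dp":[7.2,35.6,0],"yaw":-22},
    {"dp":[8.5,38.6,0],"yaw":-24}
  ]
}}

```text
clock: 4.82
eef_pos: [561.4, 115.6, 109.6]
tcp_rot: [-3.14, 0.001, 2.739]
contact_force: [0.2, -7.6, 5.0]
opening: 0.247
grasp_force: 29.8
```

```bash
python3 -c "
from h import *
s=r.sense();d=s['eef_pos'][:2]-C;t=np.arctan2(d[1],d[0]);print(t,np.hypot(*d),'joint~',t+.744)
plan([(t+.035*i,109) for i in range(1,13)])"
```

```text
-0.40822762074406815 96.40160301150472 joint~ 0.33577237925593184
{"dp":[1.4,3.3,0.6],"yaw":-1.7},{"dp":[1.6,6.7,0.6],"yaw":-3.7},{"dp":[1.9,10.0,0.6],"yaw":-5.7},{"dp":[2.3,13.3,0.6],"yaw":-7.7},{"dp":[2.8,16.6,0.6],"yaw":-9.7},{"dp":[3.4,19.8,0.6],"yaw":-11.7},{"dp":[4.1,23.1,0.6],"yaw":-13.7},{"dp":[5.0,26.3,0.6],"yaw":-15.7},{"dp":[5.9,29.5,0.6],"yaw":-17.7},{"dp":[7.0,32.6,0.6],"yaw":-19.8},{"dp":[8.2,35.7,0.6],"yaw":-21.8},{"dp":[9.5,38.8,0.6],"yaw":-23.8},
```

Emit:
{"op": "carry_out", "data": {
  "targets": [
    {"dp":[0.2,3.3,0],"yaw":-2},
    {"dp":[0.4,6.6,0],"yaw":-4},
    {"dp":[0.8,10,0],"yaw":-6},
    {"dp":[1.2,13,0],"yaw":-8},
    {"dp":[1.7,16.5,0],"yaw":-10},
    {"dp":[2.4,19.7,0],"yaw":-12},
    {"dp":[3.2,23,0],"yaw":-14},
    {"dp":[4.1,26,0],"yaw":-16},
    {"dp":[5,29.3,0],"yaw":-18},
    {"dp":[6.1,32.5,0],"yaw":-20},
    {"dp":[7.4,35.6,0],"yaw":-22},
    {"dp":[8.7,38.6,0],"yaw":-24}
  ]
}}

```text
clock: 6.32
eef_pos: [569.9, 154.6, 109.7]
tcp_rot: [-3.14, 0.003, -3.126]
contact_force: [5.3, -8.4, 1.5]
opening: 0.242
grasp_force: 29.4
```

```bash
python3 -c "
from h import *
s=r.sense();d=s['eef_pos'][:2]-C;t=np.arctan2(d[1],d[0]);print(t,np.hypot(*d),'joint~',t+.744)
plan([(t+.035*i,109) for i in range(1,13)])
cv2.imwrite('pics/e1.png',cv2.resize(r.grab_frame('side')[100:260,90:290,::-1],None,fx=3.5,fy=3.5,interpolation=cv2.INTER_CUBIC))"
```

```text
0.007220607469100785 97.04355116009117 joint~ 0.7512206074691008
{"dp":[2.1,3.3,0.7],"yaw":-1.5},{"dp":[2.2,6.7,0.7],"yaw":-3.5},{"dp":[2.5,10.0,0.7],"yaw":-5.5},{"dp":[2.9,13.3,0.7],"yaw":-7.5},{"dp":[3.4,16.6,0.7],"yaw":-9.5},{"dp":[4.0,19.8,0.7],"yaw":-11.5},{"dp":[4.7,23.1,0.7],"yaw":-13.5},{"dp":[5.5,26.3,0.7],"yaw":-15.5},{"dp":[6.5,29.5,0.7],"yaw":-17.6},{"dp":[7.5,32.6,0.7],"yaw":-19.6},{"dp":[8.7,35.8,0.7],"yaw":-21.6},{"dp":[10.0,38.8,0.7],"yaw":-23.6},
```

View pics/e1.png

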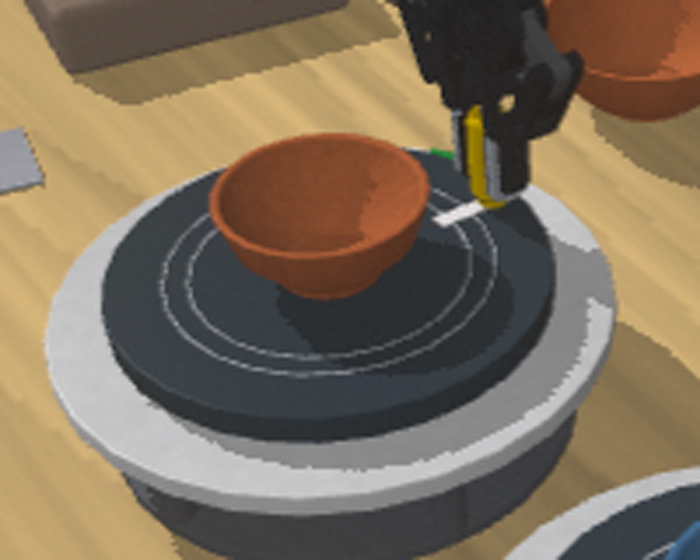

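The knob (about (485,155)) is still gripped and the pointer is on its way to the green band. The joint is at about 0.75.

Emit:
{"op": "carry_out", "data": {
  "targets": [
    {"dp":[0.5,3.3,0],"yaw":-2},
    {"dp":[0.9,6.6,0],"yaw":-4},
    {"dp":[1.4,10,0],"yaw":-6},
    {"dp":[1.9,13,0],"yaw":-8},
    {"dp":[2.5,16.5,0],"yaw":-10},
    {"dp":[3.3,19.7,0],"yaw":-12},
    {"dp":[4.2,23,0],"yaw":-14},
    {"dp":[5.1,26,0],"yaw":-16},
    {"dp":[6,29.3,0],"yaw":-18},
    {"dp":[7.1,32.5,0],"yaw":-20},
    {"dp":[8.4,35.6,0],"yaw":-22},
    {"dp":[9.7,38.6,0],"yaw":-24}
  ]
}}

```text
clock: 7.88
eef_pos: [561.2, 195.0, 109.8]
tcp_rot: [-3.14, 0.007, -2.707]
contact_force: [10.6, 2.5, -6.4]
opening: 0.247
grasp_force: 29.6
```

```bash
python3 -c "
from h import *
s=r.sense();d=s['eef_pos'][:2]-C;t=np.arctan2(d[1],d[0]);print(t,np.hypot(*d),'joint~',t+.744)
cv2.imwrite('pics/f1.png',cv2.resize(r.grab_frame('side')[100:260,90:290,::-1],None,fx=3.5,fy=3.5,interpolation=cv2.INTER_CUBIC))"
```

```text
0.43545203208977407 97.42799852780469 joint~ 1.1794520320897741
```

View pics/f1.png

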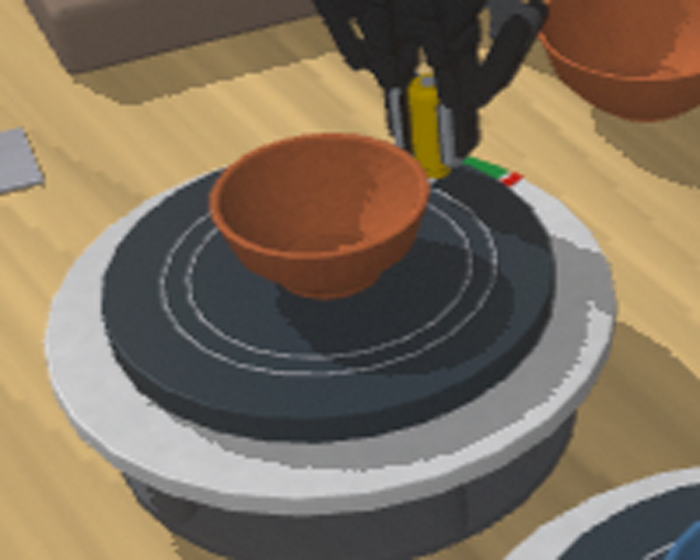

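The red mark (512,179) and the visible green band (485,168) are clockwise of the knob (428,130), so it has passed the mark. The joint is at about 1.18. I'll let go and lift.

Emit:
{"op": "carry_out", "data": {
  "targets": [
    {"dp":[0,0,0],"yaw":0},
    {"dp":[0,0,0],"yaw":0},
    {"dp":[0,0,0],"yaw":0},
    {"dp":[0,0,0],"yaw":0},
    {"dp":[0,0,-10],"yaw":0},
    {"dp":[0,0,-30],"yaw":0},
    {"dp":[0,0,-60],"yaw":0},
    {"dp":[0,0,-100],"yaw":0},
    {"dp":[0,0,-130],"yaw":0},
    {"dp":[-40,0,-150],"yaw":0},
    {"dp":[-80,0,-150],"yaw":0},
    {"dp":[-80,0,-150],"yaw":0}
  ],
  "fingers": 0.3
}}

```text
clock: 9.43
eef_pos: [632.3, 228.6, 259.9]
tcp_rot: [-3.141, 0.002, -2.708]
contact_force: [-0.7, 0.1, 0.6]
opening: 0.648
grasp_force: 0.0
```

Emit:
{"op": "carry_out", "data": {
  "targets": [
    {"dp":[0,-60,0],"yaw":0},
    {"dp":[0,-120,0],"yaw":0},
    {"dp":[0,-180,0],"yaw":0},
    {"dp":[0,-240,0],"yaw":0},
    {"dp":[0,-300,0],"yaw":0},
    {"dp":[0,-300,0],"yaw":0},
    {"dp":[0,-300,0],"yaw":0},
    {"dp":[0,-300,0],"yaw":0}
  ]
}}

```text
clock: 10.42
eef_pos: [755.7, -43.2, 259.5]
tcp_rot: [3.141, -0.0, -2.707]
contact_force: [-0.0, 1.1, 0.5]
opening: 0.655
grasp_force: 0.0
```

Run:
```python
from h import *
a=r.grab_frame('side');b=r.grab_frame('top')
f=lambda i:cv2.resize(i,(400,380),interpolation=cv2.INTER_CUBIC)
cv2.imwrite('pics/g1.png',np.hstack([f(a[100:260,90:290]),f(b[165:345,65:255])])[:,:,::-1])
for n,i in(('top',b),('side',a)):
    h=cv2.cvtColor(i,cv2.COLOR_RGB2HSV);m=cv2.inRange(h,(22,200,120),(32,255,255))
    k,l,st,ce=cv2.connectedComponentsWithStats(m)
    for j in range(1,k):
        if st[j,4]>40:
            p=ray(n,ce[j],119 if n=='side' else 128);t=np.arctan2(*(p[:2]-C)[::-1]);print(n,ce[j],p,t+.744)
```

```text
side [212.0720339  135.14830508] [560.97825989 195.52236516 119.        ] 1.1854565864959603
side [386.972 300.876] [ 531.23745501 -255.98571849  119.        ] -0.6854196868094828
```

View pics/g1.png

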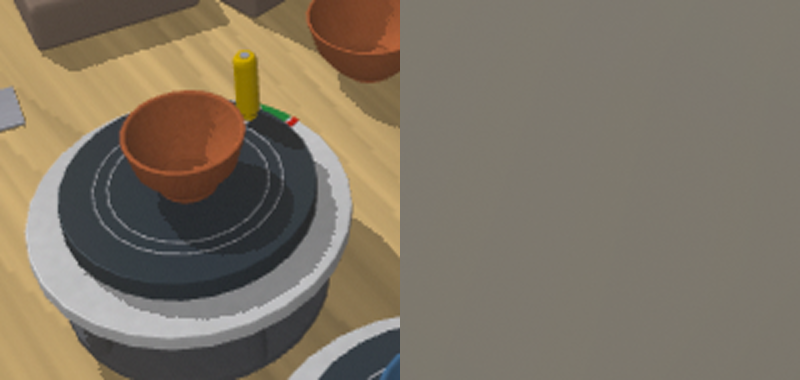

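The knob stands free at (247,85) beside the green band, the joint is at about 1.185 (band 1.05 to 1.40), and the other knob hasn't moved. The arm fills the top view but touches nothing.

```bash
python3 -c "
from rig import r
print(r.sign_off())"
```

```text
the job is handed in; nothing more can be done
None
```

I turned the terracotta wheel by its knob past the red mark to about 1.19 rad, inside the green band, then let go; the other wheel did not move, and the job was handed in with no verdict returned.

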